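Square a drilled plate to the rail and push it out over the ledge's end

ROBOT

A 6-joint arm with a two-finger parallel gripper is mounted at the origin on a cart in front of the work surface, level with it; the furniture and walls round the work are solid. World frame = base frame: x ahead of the robot, y to its left, z up, the work surface at z = 0. Lengths are in m, angles in degrees, forces in N, time in s.
With the tool pointing down it reaches from about 0.35 to 0.875 m from the base axis. Payload 4.2 kg.
Tool frame: the origin (TCP) lies on the centre line of the jaws, within the pads' length; the fingertips stand 19 mm ahead of it and the grasp point (between the pads) is the TCP; z points along the fingers, y is the line along which they close (so a half turn about z gives the same grasp; the last joint's range is limited). The gripper opens to 87 mm and grips with 3 to 60 N. Pads are 19 mm wide; open, the fingers measure 117 mm over their backs; the gripper's body (75 mm by 190 mm) begins 51 mm behind the grasp point.
Start: joints at [87.468, 22.042, 0.453, 0, -68.411, -14.817], TCP at [0.186, 0.597, 0.242] pointing down, gripper open.
Joint ranges: [-179.83, 179.83], [-69.29, 118.12], [-61.27, 80.66], [-181.25, 117.63], [-171.15, -9.14], [-177.46, 177.46]. Speed limits (degrees/s): [159.86, 159.86, 180, 180, 180, 180].

INTERFACE

Orientations are given as a 3x3 rotation matrix whose columns are the frame's x, y, z axes.
In Python, from station import sense, capture, finish_job, search_frame, masks_of gives the robot as it stands.
- The arm moves only by the tool drive_tool, never from a script. Its argument "rows" is a list of rows, each a list of 7 numbers: the opening in per cent of the stroke, from 0 (shut) to 100 (fully open), then the shift along the world's x, y, z in mm, then the turn, a rotation vector about the world's x, y, z in rad. In form: [[fingers, dx, dy, dz, wx, wy, wz], ...]. A call has 1 to 5 rows; each row shifts and turns the commanded pose from where the row before left it; what a row does not reach is not made up. A row lasts 1/12 s, in which the tool goes at most 41.7 mm and 7.16 degrees, less where a joint would pass 70% of its speed; a pose out of reach is approached as far as the arm can. A call is refused whole if a number of a shift passes 41.7 or a number of a turn 0.125, either way. A call with a gripper value outside its range is refused whole. The fingers move at their own pace and stop on an object; the grip force is fixed at half the most. Time passes only in rows, so rows that do not move let the fingers close. It gives the time, the measured TCP pose, the force, the opening and the grip force at its end, in the units of the state.
- sense(): the state, without advancing time (a new reading comes with each control period).
- capture(name): name is "scene" or "top"; returns a dict with "frame" (480x640x3 uint8, red, green, blue), "z_map" (480x640 float32, m along the optical axis (not along the pixel's ray), 0 where there is no reading), "fx", "fy", "cx", "cy" (pixels), "distortion" ([k1, k2, p1, p2, k3] as OpenCV has them; the pictures are not rectified), "R" (3x3) and "t" (3): a world point X has camera coordinates R X + t. Camera axes: x right, y down, z forward; pixel columns grow to the right and rows downward; lengths in m; the calibration is good to about 2 mm. A picture is of the moment at which its call begins.
- finish_job(): hands the job in; it is judged then, once.
Trained networks look in a picture, given as the dict that the camera call returned (one of the last four; its "shot" number tells which), for a name from the list of things; names that differ only in an ending like _2 or _b are one class to them, and where a whole thing is asked for, a point or a joint stands for the part that bears it (a point fixed in the world has none). Each returns a list of dicts, best first, with "p" (0 to 1); they miss things now and then, are a little off and sometimes report something else, mostly with a low value. They report only what shows in the picture. A call takes as long as a camera call.
- search_frame(label, picture): "xy" ([column, row] in pixels, amid what is visible of it).
- masks_of(label, picture): "region" (480x640 bool, what is visible of it) and "xy" ([column, row] in pixels, amid what is visible of it).
The state is a dict: "time_s": time; "joints": joint angles; "joint_velocities": joint speeds; "effort": joint torques, N m; "tcp_pos": TCP position; "ee_rot": TCP orientation; "wrist_force": force on the tool from outside, world axes, zero at the start; "moment": the same for the moment, N m; "gripper_width": opening from 0.0 (shut) to 1.0 (fully open); "gripper_force": force on a finger pad.
Only numpy, scipy, OpenCV 4.12 (cv2) and the standard library are available. Lean on these libraries where they do the work, as an engineer would, in place of code of your own. Each camera call takes 0.05 s, during which the arm holds its last target. There are 200 camera calls.

TASK

A thin drilled metal plate lies askew on the raised ledge. Without gripping, lifting or tipping it, push it with the fingertips so that its long side lies flat against the rail along the back of the ledge and it sticks out over the ledge's open end (the end away from the drilled steel block), far enough that both holes at that end stand clear of the ledge, but with at least two thirds of the plate's length still on it. Leave the dish, the tin, the screwdriver and the spool where they are.

Things in the scene. Friction and masses are not known exactly. Their poses are not given: they have to be found in the camera images.
- ledge: Raised grey metal ledge, fixed, its rail on the side away from the robot. Origin: centre of its underside, on the worktop; x from front to back, y along it, z up. Top 140 (x) x 260 (y) mm, 40 mm above the worktop; 10 mm thick, on feet. A dark rail 12 mm wide and 12 mm high runs along the whole back edge, inner face at x = +58 mm. The ends, y = -130 and +130 mm, have no lip.
- plate: Loose aluminium plate, 70 (x) x 150 (y) x 6 mm, 0.12 to 0.24 kg, lying on the ledge 10 to 22 mm off the rail, up to 6 degrees askew. Origin: centre of its underside; y along it, z up. Four 10 mm holes at x = +-20, y = +-63 mm, so they end 17 mm in from its ends. 40 to 70 mm of bare ledge lie past each end at the start. It slides under a push of 1 to 3 N.
- stop_block: Drilled steel block, 66 x 66 mm and 62 mm high (22 mm above the ledge's top), fixed to the worktop 7 mm beyond one end of the ledge, at either the +y or the -y end; the other end of the ledge is the open one. Origin: centre of its underside.
- screw_dish: Loose shallow round dish, 70 mm wide, 16 mm high, standing on the worktop just beyond the open end of the ledge; the overhanging plate passes above it. Origin: centre of its underside.
- flux_tin: Loose round tin with a screw lid, 39 mm wide, 28 mm high, on the worktop in front of the ledge. Origin: centre of its underside.
- screwdriver: Loose red-handled screwdriver, 126 mm long and 23 mm thick, lying on the worktop in front of the ledge. Origin: middle of its underside.
- solder_spool: Loose spool, 47 mm wide, 29 mm high, standing on the worktop behind the ledge. Origin: centre of its underside.

How it is judged:
By the outcome, as a careful person would: the job done as asked, in the order asked, and still so for the second after the job is handed in, with the robot touching nothing.
It also fails if it takes over 48 s, if anything falls off the work surface, if the arm or the gripper's body presses on something with over 40 N, if the wrist force passes 120 N, or if a joint passes its speed limit or range.

## Working session

There is one attempt and no reset: what is moved stays moved. The work goes in short steps, Python scripts to look and compute and a tool call to move; the robot and the scene stay as the last step left them, time stands still between calls to the robot, and variables do not carry over. Pictures are saved under pics/ and viewed, at most 10 in all, crops included, and the job is handed in when it is done.

Besides the shell and the picture viewer there is one more tool, called after "Emit:" as name([rows], argument=value, ...), one row to a line, values as JSON. drive_tool: Moves the arm, as the interface text tells. Its arguments: {"type":"object","properties":{"rows":{"type":"array"}},"required":["rows"]}

```bash
mkdir -p pics
cat > h.py <<'E'
import numpy as np, cv2
from station import sense, capture, finish_job, search_frame, masks_of
def world(c, uv, z=None):
    uv=np.asarray(uv,float).reshape(-1,2)
    K=np.array([[c['fx'],0,c['cx']],[0,c['fy'],c['cy']],[0,0,1]])
    n=cv2.undistortPoints(uv.reshape(-1,1,2),K,np.array(c['distortion'],float)).reshape(-1,2)
    d=np.c_[n,np.ones(len(n))]; R=np.array(c['R']); t=np.array(c['t'])
    if z is None:
        dep=c['z_map'][uv[:,1].astype(int),uv[:,0].astype(int)]
        return (d*dep[:,None]-t)@R
    o=-R.T@t; r=d@R
    return o+r*((z-o[2])/r[:,2])[:,None]
def pts(c,m):
    v,u=np.nonzero(m&(c['z_map']>0)); return world(c,np.c_[u,v])
E
python3 - <<'E'
from h import *
s=sense(); print(s['time_s'],s['tcp_pos'],np.round(s['ee_rot'],2).tolist(),s['gripper_width'])
for n in('top','scene'):
    c=capture(n); cv2.imwrite(f'pics/{n}0.png',c['frame'][:,:,::-1]); print(n,-np.array(c['R']).T@c['t'])
    for l in('plate','ledge','stop_block','screw_dish','flux_tin','screwdriver','solder_spool'):
        r=masks_of(l,c)
        if not r: print(l,'none');continue
        P=pts(c,r[0]['region'])
        print(l,round(r[0]['p'],2),np.round(r[0]['xy']),len(P),np.round(np.median(P,0),3),np.round(np.percentile(P,[2,98],0),3).tolist())
        if l in('plate','ledge'):
            z={'plate':.046,'ledge':.04}[l]
            k=cv2.findContours(r[0]['region'].astype(np.uint8),0,1)[0]; k=max(k,key=cv2.contourArea)
            W=world(c,k.reshape(-1,2),z)[:,:2]*1000
            b=cv2.minAreaRect(W.astype(np.float32)); print('rect',b,np.round(cv2.boxPoints(b),1).tolist())
E
```

```text
0.0 [0.1861808  0.59605036 0.24047857] [[0.95, -0.3, -0.0], [-0.3, -0.95, -0.0], [0.0, 0.0, -1.0]] 1.004694032233895
top [0.42935083 0.16396867 1.12567796]
plate 0.95 [325. 246.] 3301 [0.535 0.154 0.046] [[0.497, 0.082, 0.04], [0.574, 0.226, 0.051]]
rect ((534.95751953125, 154.13330078125), (73.30583953857422, 152.78053283691406), 8.677189826965332) [[487.20001220703125, 224.10000610351562], [510.20001220703125, 73.0999984741211], [582.7000122070312, 84.0999984741211], [559.7000122070312, 235.1999969482422]]
ledge 0.96 [339. 263.] 8119 [0.514 0.13  0.041] [[0.454, 0.015, 0.036], [0.598, 0.267, 0.054]]
rect ((528.4650268554688, 140.42022705078125), (146.39610290527344, 261.6943359375), 5.571068286895752) [[442.8999938964844, 263.5], [468.29998779296875, 3.0999999046325684], [614.0, 17.299999237060547], [588.5999755859375, 277.79998779296875]]
stop_block 0.58 [238. 254.] 1582 [0.51  0.308 0.062] [[0.477, 0.276, 0.006], [0.543, 0.344, 0.067]]
screw_dish 0.82 [426. 241.] 1138 [ 0.544 -0.03   0.004] [[0.511, -0.06, -0.001], [0.574, 0.003, 0.019]]
flux_tin 0.78 [306. 317.] 384 [0.407 0.193
[... 729 characters left out ...]
51562), (184.33010864257812, 270.7269287109375), 5.435306072235107) [[418.8999938964844, 270.1000061035156], [444.5, 0.6000000238418579], [628.0, 18.100000381469727], [602.4000244140625, 287.6000061035156]]
stop_block 0.64 [253. 240.] 1436 [0.49  0.305 0.056] [[0.475, 0.277, 0.005], [0.542, 0.342, 0.064]]
screw_dish 0.69 [413. 308.] 894 [ 0.55  -0.026  0.004] [[0.51, -0.056, 0.001], [0.574, 0.004, 0.017]]
flux_tin 0.78 [264. 301.] 453 [0.4   0.189 0.027] [[0.387, 0.176, 0.005], [0.422, 0.21, 0.03]]
screwdriver 0.74 [324. 322.] 689 [0.423 0.085 0.019] [[0.415, 0.018, 0.0], [0.45, 0.13, 0.024]]
solder_spool 0.44 [355. 240.] 155 [0.636 0.152 0.03 ] [[0.599, 0.131, 0.027], [0.653, 0.173, 0.051]]
```

View pics/top0.png

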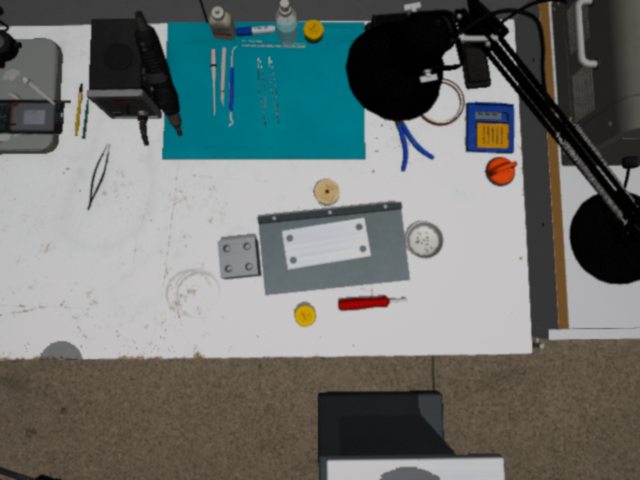

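View pics/scene0.png

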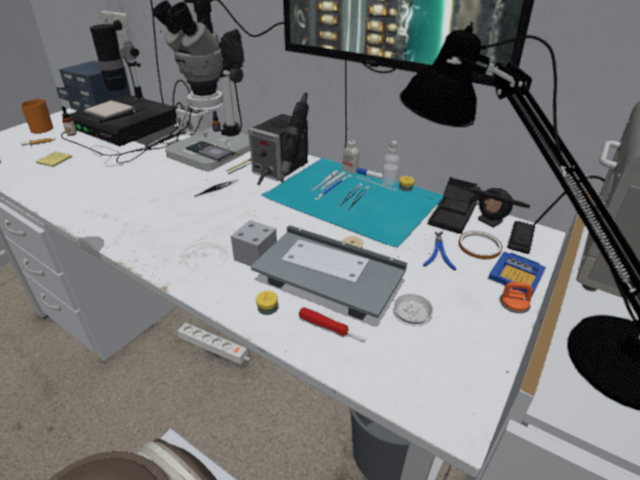

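The block stands at the ledge's left (+y) end at pixel (238,256), so the open end is the right (-y) end, where the dish is at (425,239). The plate is at (325,245), about 3° askew to the ledge. The lamp head at (395,75) could be in the arm's way, so I'll check its height.

Run:
```python
from h import *
c=capture('top')
print(np.round(world(c,[[395,60],[360,90],[420,100],[435,60],[560,110],[520,60]]),3))
z=c['z_map']
v,u=np.nonzero(z>0); P=world(c,np.c_[u,v]); 
q=(P[:,2]>.1)&(P[:,0]<.85)&(P[:,0]>.2); print(q.sum(), np.round(P[q].min(0),2),np.round(P[q].max(0),2))
yaw=np.radians(5.57); L=np.array([[np.cos(yaw),-np.sin(yaw)],[np.sin(yaw),np.cos(yaw)]])
for a in([-48,13],[18,108],[23,-87]): print(a, L@a+[528.5,140.4])
# ledge plane height
r=masks_of('ledge',c)[0]['region']; p=masks_of('plate',c)[0]['region']
Q=pts(c,cv2.erode((r&~p).astype(np.uint8),np.ones((5,5)))>0); l=(Q[:,:2]*1000-[528.5,140.4])@L
f=(l[:,0]<30)
print('ledge z',np.median(Q[f,2]),'plate z',np.median(pts(c,cv2.erode(p.astype(np.uint8),np.ones((5,5)))>0)[:,2]))
```

```text
[[ 0.737  0.066  0.383]
 [ 0.718  0.107  0.327]
 [ 0.7    0.027  0.335]
 [ 0.729  0.018  0.4  ]
 [ 0.696 -0.178  0.297]
 [ 0.755 -0.111  0.336]]
39392 [ 0.2  -0.39  0.1 ] [0.85 0.59 0.45]
[-48, 13] [479.4648356 148.6796529]
[18, 108] [535.93233749 249.63717481]
[23, -87] [559.83577766  56.04320396]
ledge z 0.040634641754034605 plate z 0.04661213327705049
```

Emit:
drive_tool([
  [100, 20, -30, 0, 0, 0, 0.08],
  [100, 20, -30, 0, 0, 0, 0.08],
  [100, 20, -30, 0, 0, 0, 0.08],
  [100, 20, -30, 0, 0, 0, 0.08],
  [100, 20, -30, 0, 0, 0, 0.08],
])

```text
time_s: 1.37
tcp_pos: [0.2869, 0.4451, 0.2417]
ee_rot: [[0.995, 0.102, 0.0], [0.102, -0.995, 0.0], [0.0, -0.0, -1.0]]
wrist_force: [-0.0, 1.0, 0.5]
gripper_width: 0.999
gripper_force: 0.0
```

Emit:
drive_tool([
  [100, 19, -29.5, 0, 0, 0, 0],
  [100, 19, -29.5, 0, 0, 0, 0],
  [100, 19, -29.5, 0, 0, 0, 0],
  [100, 19, -29.5, 0, 0, 0, 0],
  [100, 19, -29.5, 0, 0, 0, 0],
])

```text
time_s: 1.78
tcp_pos: [0.382, 0.2975, 0.2419]
ee_rot: [[0.995, 0.097, 0.001], [0.097, -0.995, 0.001], [0.001, -0.001, -1.0]]
wrist_force: [0.8, 0.2, 0.2]
gripper_width: 0.999
gripper_force: 0.0
```

Emit:
drive_tool([
  [100, 19, -29.5, -10, 0, 0, 0],
  [100, 19, -29.5, -20, 0, 0, 0],
  [100, 19, -29.5, -30, 0, 0, 0],
  [100, 19, -29.5, -30, 0, 0, 0],
  [100, 19, -29.5, -30, 0, 0, 0],
])

```text
time_s: 2.2
tcp_pos: [0.4716, 0.1589, 0.1299]
ee_rot: [[0.995, 0.097, 0.002], [0.097, -0.995, 0.001], [0.002, -0.001, -1.0]]
wrist_force: [1.3, 0.4, 0.1]
gripper_width: 0.999
gripper_force: 0.0
```

Run:
```python
from h import *
s=sense(); print(np.round(s['tcp_pos'],4),np.round(s['joints'],1),s['wrist_force'])
for n in ('top','scene'):
    c=capture(n); v,u=np.nonzero(c['z_map']>0); P=world(c,np.c_[u,v])
    q=(P[:,2]>.2)&(P[:,0]<.85)&(P[:,0]>.62)&(P[:,1]>-.1)&(P[:,1]<.2)
    print(n,q.sum(),np.round(np.percentile(P[q],[1,5,50,95,99],0),3).tolist())
cv2.imwrite('pics/s1.png',c['frame'][:,:,::-1])
```

```text
[0.4716 0.1589 0.1299] [ 37.4  16.4 -26.1   0.  -47.4  58.2] [1.3493349  0.38804    0.12626061]
top 11902 [[0.685, -0.096, 0.301], [0.693, -0.08, 0.315], [0.745, 0.041, 0.364], [0.801, 0.109, 0.432], [0.814, 0.12, 0.437]]
scene 7134 [[0.683, -0.096, 0.29], [0.689, -0.082, 0.303], [0.727, 0.017, 0.353], [0.794, 0.086, 0.426], [0.808, 0.106, 0.435]]
```

View pics/s1.png

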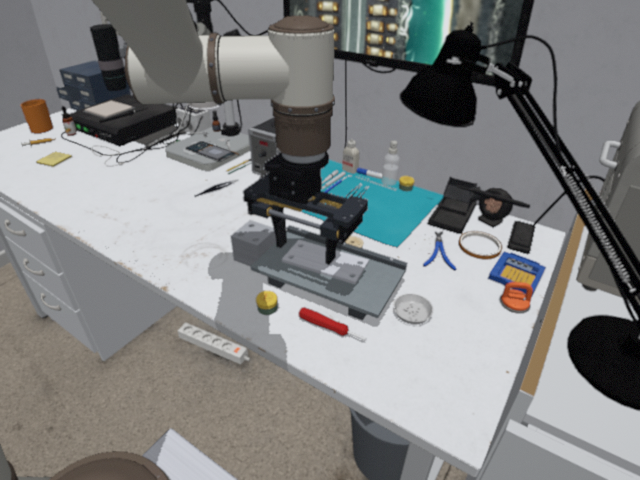

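The picture shows the gripper over the plate at about (300,240), with the tin at (266,301) and the screwdriver at (325,320) untouched. The lamp head at (440,95) is well behind it. Next I descend in front of the plate.

Emit:
drive_tool([
  [100, 3, -2, -20, 0, 0, 0],
  [100, 0, 0, -20, 0, 0, 0],
  [100, 0, 0, -10, 0, 0, 0],
  [100, 0, 0, 0, 0, 0, 0],
  [100, 0, 0, 0, 0, 0, 0],
])

```text
time_s: 2.72
tcp_pos: [0.474, 0.1587, 0.0807]
ee_rot: [[0.995, 0.098, 0.0], [0.098, -0.995, -0.0], [0.0, 0.0, -1.0]]
wrist_force: [0.3, -0.2, 0.0]
gripper_width: 1.0
gripper_force: 0.0
```

Emit:
drive_tool([
  [100, 2, -10, -10, 0, 0, 0],
  [100, 0, 0, -6, 0, 0, 0],
  [100, 0, 0, 0, 0, 0, 0],
  [100, 0, 0, -2, 0, 0, 0],
  [100, 0, 0, 0, 0, 0, 0],
])

```text
time_s: 3.13
tcp_pos: [0.476, 0.1487, 0.0628]
ee_rot: [[0.995, 0.098, 0.001], [0.098, -0.995, 0.0], [0.001, -0.0, -1.0]]
wrist_force: [-0.6, -0.4, 0.3]
gripper_width: 1.0
gripper_force: 0.0
```

Emit:
drive_tool([
  [100, 0, 0, -1.5, 0, 0, 0],
  [100, 0, 0, 0, 0, 0, 0],
  [100, 0, 0, 0, 0, 0, 0],
])

```text
time_s: 3.38
tcp_pos: [0.4759, 0.1484, 0.061]
ee_rot: [[0.995, 0.097, 0.0], [0.097, -0.995, 0.0], [0.0, -0.0, -1.0]]
wrist_force: [0.9, 0.2, 0.3]
gripper_width: 0.999
gripper_force: 0.0
```

Emit:
drive_tool([
  [100, 5, 0.5, 0, 0, 0, 0],
  [100, 5, 0.5, 0, 0, 0, 0],
  [100, 3, 0.3, 0, 0, 0, 0],
  [100, 3, 0.3, 0, 0, 0, 0],
  [100, 3, 0.3, 0, 0, 0, 0],
])

```text
time_s: 3.8
tcp_pos: [0.4947, 0.1499, 0.0606]
ee_rot: [[0.995, 0.097, -0.001], [0.097, -0.995, -0.001], [-0.001, 0.0, -1.0]]
wrist_force: [-1.6, -0.5, 0.9]
gripper_width: 1.002
gripper_force: 1.0
```

Emit:
drive_tool([
  [100, 2, 0.2, 0, 0, 0, 0],
  [100, 2, 0.2, 0, 0, 0, 0],
  [100, 2, 0.2, 0, 0, 0, 0],
  [100, 0, 0, 0, 0, 0, 0],
])

```text
time_s: 4.13
tcp_pos: [0.5012, 0.1507, 0.0607]
ee_rot: [[0.995, 0.097, 0.0], [0.097, -0.995, 0.0], [0.0, -0.0, -1.0]]
wrist_force: [-0.2, -0.9, -0.5]
gripper_width: 0.993
gripper_force: 0.2
```

Emit:
drive_tool([
  [100, 1.5, 0.15, 0, 0, 0, 0],
  [100, 1.5, 0.15, 0, 0, 0, 0],
  [100, 1, 0.1, 0, 0, 0, 0],
])

```text
time_s: 4.38
tcp_pos: [0.5026, 0.1505, 0.0605]
ee_rot: [[0.995, 0.096, -0.005], [0.096, -0.995, -0.002], [-0.005, 0.001, -1.0]]
wrist_force: [-8.3, 2.6, 4.9]
gripper_width: 1.0
gripper_force: 4.5
```

Emit:
drive_tool([
  [100, 0.7, 0, 0, 0, 0, 0],
  [100, 0.7, 0.1, 0, 0, 0, 0],
])

```text
time_s: 4.55
tcp_pos: [0.5027, 0.1505, 0.0604]
ee_rot: [[0.995, 0.096, -0.007], [0.096, -0.995, -0.002], [-0.007, 0.002, -1.0]]
wrist_force: [-13.0, 4.4, 7.1]
gripper_width: 1.002
gripper_force: 5.9
```

Emit:
drive_tool([
  [100, 0.7, 0, 0, 0, 0, 0],
  [100, 0.7, 0.1, 0, 0, 0, 0],
])

```text
time_s: 4.72
tcp_pos: [0.5029, 0.1504, 0.0603]
ee_rot: [[0.995, 0.095, -0.01], [0.095, -0.995, -0.003], [-0.01, 0.002, -1.0]]
wrist_force: [-14.4, 4.4, 10.1]
gripper_width: 0.999
gripper_force: 7.5
```

Emit:
drive_tool([
  [100, -6, -0.6, 0, 0, 0, 0],
  [100, -12, -1, 2, 0, 0, 0],
  [100, 0, 0, 20, 0, 0, 0],
  [100, 0, 0, 30, 0, 0, 0],
  [100, 0, 20, 30, 0, 0, -0.12],
])

```text
time_s: 5.13
tcp_pos: [0.4889, 0.1677, 0.1432]
ee_rot: [[1.0, -0.027, -0.002], [-0.027, -1.0, -0.002], [-0.002, 0.002, -1.0]]
wrist_force: [1.1, 1.1, -0.1]
gripper_width: 1.0
gripper_force: 0.0
```

Emit:
drive_tool([
  [50, 0, 20, 0, 0, 0, -0.12],
  [35, 0, 20, 0, 0, 0, -0.12],
  [35, 0, 20, 0, 0, 0, -0.12],
  [35, 0, 20, 0, 0, 0, -0.12],
  [35, 0, 20, 0, 0, 0, -0.12],
])

```text
time_s: 5.55
tcp_pos: [0.4902, 0.2711, 0.1433]
ee_rot: [[0.809, -0.588, 0.002], [-0.588, -0.809, 0.002], [0.001, -0.002, -1.0]]
wrist_force: [1.2, -0.6, 0.2]
gripper_width: 0.708
gripper_force: 0.0
```

Emit:
drive_tool([
  [35, 0, 0, 0, 0, 0, -0.12],
  [35, 0, 0, 0, 0, 0, -0.12],
  [35, 0, 0, 0, 0, 0, -0.12],
  [35, 0, 0, 0, 0, 0, -0.12],
  [35, 0, 0, 0, 0, 0, -0.12],
])

```text
time_s: 5.97
tcp_pos: [0.4903, 0.2702, 0.1431]
ee_rot: [[0.336, -0.942, 0.002], [-0.942, -0.336, 0.001], [-0.0, -0.002, -1.0]]
wrist_force: [-0.1, 0.3, 0.2]
gripper_width: 0.375
gripper_force: 0.0
```

Emit:
drive_tool([
  [35, 0, 0, 0, 0, 0, -0.12],
  [35, 0, 0, 0, 0, 0, -0.12],
  [35, 0, 0, 0, 0, 0, 0],
  [35, 0, 0, 0, 0, 0, 0],
])

```text
time_s: 6.3
tcp_pos: [0.49, 0.27, 0.143]
ee_rot: [[0.111, -0.994, 0.001], [-0.994, -0.111, 0.001], [-0.001, -0.001, -1.0]]
wrist_force: [-0.2, 0.3, -0.2]
gripper_width: 0.348
gripper_force: 0.0
```

```bash
cat >> h.py <<'E'
YAW=np.radians(5.57); L=np.array([[np.cos(YAW),-np.sin(YAW)],[np.sin(YAW),np.cos(YAW)]]); O=np.array([528.5,140.4])
def look(names=('top','scene'),save=None):
    s=sense(); T=np.array(s['tcp_pos'])*1000; R=np.array(s['ee_rot'])
    print('t',s['time_s'],'tcp',T.round(1),'ledge',((T[:2]-O)@L).round(1),'yaw x',np.degrees(np.arctan2(R[1,0],R[0,0])).round(1),'w',s['gripper_width'],'j',np.round(s['joints'],0),'F',np.round(s['wrist_force'],1))
    for n in names:
        c=capture(n)
        if save: cv2.imwrite(f'pics/{save}_{n}.png',c['frame'][:,:,::-1])
        for l,z in(('plate',.0465),('ledge',.04)):
            r=masks_of(l,c)
            if not r: print(n,l,'none'); continue
            k=max(cv2.findContours(r[0]['region'].astype(np.uint8),0,1)[0],key=cv2.contourArea)
            W=(world(c,k.reshape(-1,2),z)[:,:2]*1000-O)@L
            b=cv2.minAreaRect(W.astype(np.float32)); print(n,l,round(r[0]['p'],2),'box in ledge frame',np.round(cv2.boxPoints(b),1).tolist(),'ang',round(b[2],2),np.round(b[1],1))
E
python3 -c "
from h import *
look(save='a')"
```

```text
t 6.3 tcp [490. 270. 143.] ledge [-25.7 132.7] yaw x -83.6 w 0.34772202745637637 j [ 45.  21. -17.   0. -52. -39.] F [-0.2  0.3 -0.2]
top plate 0.58 box in ledge frame [[-14.899999618530273, -63.5], [56.70000076293945, -63.900001525878906], [57.5, 85.9000015258789], [-14.100000381469727, 86.30000305175781]] ang 89.69 [149.9  71.5]
top ledge 0.63 box in ledge frame [[73.69999694824219, -18.299999237060547], [121.4000015258789, -23.5], [126.19999694824219, 19.899999618530273], [78.5, 25.100000381469727]] ang 83.71 [43.7 48. ]
scene plate 0.67 box in ledge frame [[-21.100000381469727, 88.0], [-20.0, -65.0999984741211], [60.099998474121094, -64.5], [59.0, 88.5999984741211]] ang 0.42 [ 80.1 153.1]
scene ledge 0.78 box in ledge frame [[-96.69999694824219, 138.1999969482422], [-95.0, -130.6999969482422], [86.0999984741211, -129.60000610351562], [84.4000015258789, 139.39999389648438]] ang 0.36 [181.1 268.9]
```

The plate is now flat on the rail, with its +y end at about ly = 86 mm. I'll descend into the gap between that end and the block.

Emit:
drive_tool([
  [35, 25, -10, 0, 0, 0, -0.01],
  [35, 20, -10.5, 0, 0, 0, 0],
  [35, 0, 0, -25, 0, 0, 0],
  [35, 0, 0, -25, 0, 0, 0],
  [35, 0, 0, -15, 0, 0, 0],
])

```text
time_s: 7.02
tcp_pos: [0.5339, 0.2482, 0.0755]
ee_rot: [[0.097, -0.995, -0.002], [-0.995, -0.097, -0.001], [0.001, 0.003, -1.0]]
wrist_force: [-0.2, 0.2, 0.3]
gripper_width: 0.351
gripper_force: 0.0
```

Emit:
drive_tool([
  [35, 0, 0, -8, 0, 0, 0],
  [35, 0, 0, -5, 0, 0, 0],
  [35, 0, 0, -2, 0, 0, 0],
  [35, 0, 0, 0, 0, 0, 0],
  [35, 0, 0, 0, 0, 0, 0],
])

```text
time_s: 7.43
tcp_pos: [0.5352, 0.2497, 0.0638]
ee_rot: [[0.098, -0.995, 0.002], [-0.995, -0.098, 0.001], [-0.001, -0.002, -1.0]]
wrist_force: [0.4, 0.7, 0.2]
gripper_width: 0.351
gripper_force: 0.0
```

```bash
python3 -c "
from h import *
look(names=('scene',),save='b')"
```

```text
t 7.4333 tcp [535.2 249.7  63.8] ledge [ 17.2 108.1] yaw x -84.4 w 0.3514534546458779 j [ 41.  29. -17.   0. -44. -35.] F [0.4 0.7 0.2]
scene plate 0.76 box in ledge frame [[-20.100000381469727, -64.5999984741211], [55.900001525878906, -65.0], [56.70000076293945, 86.69999694824219], [-19.399999618530273, 87.0999984741211]] ang 89.73 [151.7  76. ]
scene ledge none
```

Emit:
drive_tool([
  [35, 0, 0, -2.8, 0, 0, 0],
  [35, 0.4, -4, 0, 0, 0, 0],
  [35, 0.4, -4, 0, 0, 0, 0],
  [35, 0.3, -3, 0, 0, 0, 0],
  [35, 0.3, -3, 0, 0, 0, 0],
])

```text
time_s: 8.0
tcp_pos: [0.536, 0.2349, 0.06]
ee_rot: [[0.097, -0.995, 0.0], [-0.995, -0.097, 0.0], [-0.0, -0.0, -1.0]]
wrist_force: [-0.1, 2.1, -0.2]
gripper_width: 0.349
gripper_force: 0.6
```

Emit:
drive_tool([
  [35, 0.4, -4, 0, 0, 0, 0],
  [35, 0.4, -4, 0, 0, 0, 0],
  [35, 0.4, -4, 0, 0, 0, 0],
  [35, 0.4, -4, 0, 0, 0, 0],
  [35, 0.4, -4, 0, 0, 0, 0],
])

```text
time_s: 8.42
tcp_pos: [0.5379, 0.2148, 0.06]
ee_rot: [[0.098, -0.995, -0.0], [-0.995, -0.098, 0.0], [-0.0, 0.0, -1.0]]
wrist_force: [-0.5, 1.0, 0.2]
gripper_width: 0.348
gripper_force: 0.8
```

Emit:
drive_tool([
  [35, 0.4, -4, 0.7, 0, 0, 0],
  [35, 0.4, -4, 0, 0, 0, 0],
  [35, 0.4, -4, 0, 0, 0, 0],
  [35, 0.4, -4, 0, 0, 0, 0],
  [35, 0.4, -4, 0, 0, 0, 0],
])

```text
time_s: 8.83
tcp_pos: [0.5401, 0.1948, 0.0608]
ee_rot: [[0.098, -0.995, 0.0], [-0.995, -0.098, 0.0], [-0.0, -0.0, -1.0]]
wrist_force: [-0.7, 1.5, 0.1]
gripper_width: 0.347
gripper_force: 0.7
```

Emit:
drive_tool([
  [35, 0.4, -4, 0, 0, 0, 0],
  [35, 0.4, -4, 0, 0, 0, 0],
  [35, 0.4, -4, 0, 0, 0, 0],
  [35, 0.4, -4, 0, 0, 0, 0],
  [35, 0.4, -4, 0, 0, 0, 0],
])

```text
time_s: 9.25
tcp_pos: [0.542, 0.1748, 0.0607]
ee_rot: [[0.098, -0.995, -0.0], [-0.995, -0.098, 0.0], [-0.0, 0.0, -1.0]]
wrist_force: [-0.9, 2.4, 0.6]
gripper_width: 0.352
gripper_force: 0.9
```

```bash
python3 -c "
from h import *
look(save='c')"
```

```text
t 9.25 tcp [542.  174.8  60.7] ledge [16.7 33. ] yaw x -84.4 w 0.3519734375028658 j [ 34.  28. -20.  -0. -42. -29.] F [-0.9  2.4  0.6]
top plate none
top ledge 0.75 box in ledge frame [[-74.69999694824219, -128.5], [-14.600000381469727, -129.6999969482422], [-12.100000381469727, -4.599999904632568], [-72.19999694824219, -3.299999952316284]] ang 88.83 [125.2  60.2]
scene plate 0.59 box in ledge frame [[-21.5, -130.39999389648438], [55.29999923706055, -132.0], [58.29999923706055, 20.799999237060547], [-18.5, 22.399999618530273]] ang 88.87 [152.8  76.9]
scene ledge 0.65 box in ledge frame [[-99.0, -130.10000610351562], [8.399999618530273, -131.8000030517578], [12.699999809265137, 133.5], [-94.69999694824219, 135.1999969482422]] ang 89.07 [265.3 107.4]
```

View pics/c_scene.png

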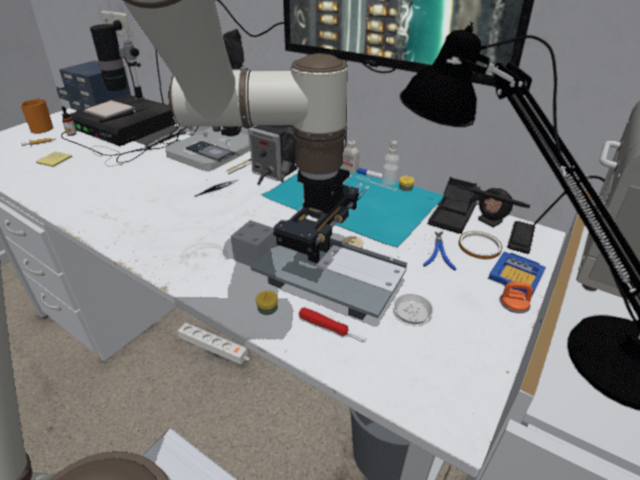

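The plate has slid along the rail, and its far end at about (405,262) is level with the ledge's open end. About 34 mm remains to push.

Emit:
drive_tool([
  [35, 0.4, -4, 0, 0, 0, 0],
  [35, 0.4, -4, 0, 0, 0, 0],
  [35, 0.4, -4, 0, 0, 0, 0],
  [35, 0.4, -4, 0, 0, 0, 0],
  [35, 0.4, -4, 0, 0, 0, 0],
])

```text
time_s: 9.97
tcp_pos: [0.544, 0.1548, 0.0607]
ee_rot: [[0.098, -0.995, -0.0], [-0.995, -0.098, 0.0], [-0.0, -0.0, -1.0]]
wrist_force: [-0.6, 0.7, 0.6]
gripper_width: 0.346
gripper_force: 0.7
```

Emit:
drive_tool([
  [35, 0.4, -4, 0, 0, 0, 0],
  [35, 0.4, -4, 0, 0, 0, 0],
  [35, 0.4, -4, 0, 0, 0, 0],
  [35, 0.2, -2, 0, 0, 0, 0],
  [35, 0, 0, 0, 0, 0, 0],
])

```text
time_s: 10.38
tcp_pos: [0.5453, 0.1405, 0.0607]
ee_rot: [[0.097, -0.995, -0.0], [-0.995, -0.097, -0.0], [0.0, 0.0, -1.0]]
wrist_force: [0.2, -0.4, 0.2]
gripper_width: 0.349
gripper_force: 0.0
```

```bash
python3 -c "
from h import *
look(names=('scene',),save='d')"
```

```text
t 10.3833 tcp [545.3 140.5  60.7] ledge [16.8 -1.6] yaw x -84.4 w 0.3489117542962794 j [ 31.  27. -21.   0. -42. -25.] F [ 0.2 -0.4  0.2]
scene plate 0.95 box in ledge frame [[-22.100000381469727, -165.89999389648438], [57.20000076293945, -166.3000030517578], [58.0, -12.0], [-21.299999237060547, -11.600000381469727]] ang 89.72 [154.3  79.3]
scene ledge 0.84 box in ledge frame [[-160.1999969482422, -97.5], [-22.399999618530273, -148.6999969482422], [84.5999984741211, 139.60000610351562], [-53.20000076293945, 190.8000030517578]] ang 69.64 [307.5 147. ]
```

Emit:
drive_tool([
  [35, -0.5, 5, 0, 0, 0, 0],
  [35, -1, 12, 0, 0, 0, 0],
  [35, 0, 0, 25, 0, 0, 0],
  [35, 0, 0, 35, 0, 0, 0],
  [35, -10, 20, 25, 0, 0, 0.1],
])

```text
time_s: 10.95
tcp_pos: [0.535, 0.1779, 0.1476]
ee_rot: [[0.197, -0.98, 0.001], [-0.98, -0.197, -0.001], [0.001, -0.001, -1.0]]
wrist_force: [1.0, 0.5, 0.5]
gripper_width: 0.35
gripper_force: 0.0
```

Emit:
drive_tool([
  [60, -20, 20, 0, 0, 0, 0.12],
  [60, -20, 20, 0, 0, 0, 0.12],
  [60, -20, 20, 0, 0, 0, 0.12],
  [60, -10, 20, 0, 0, 0, 0.12],
  [60, 0, 10, 0, 0, 0, 0.12],
])

```text
time_s: 11.37
tcp_pos: [0.4618, 0.2708, 0.1462]
ee_rot: [[0.722, -0.691, 0.0], [-0.691, -0.722, 0.001], [-0.0, -0.001, -1.0]]
wrist_force: [0.5, -0.4, -0.5]
gripper_width: 0.579
gripper_force: 0.0
```

Run:
```python
from h import *
look(save='e')
a=cv2.imread('pics/e_top.png')[180:330,220:470]; cv2.imwrite('pics/e_crop.png',cv2.resize(a,None,fx=3.2,fy=3.2,interpolation=2))
```

```text
t 11.3667 tcp [461.8 270.8 146.2] ledge [-53.7 136.3] yaw x -43.7 w 0.5791059490096008 j [ 48.  19. -20.  -0. -52.  -1.] F [ 0.5 -0.4 -0.5]
top plate 0.98 box in ledge frame [[-17.799999237060547, -165.3000030517578], [55.099998474121094, -166.6999969482422], [58.20000076293945, -14.5], [-14.800000190734863, -13.100000381469727]] ang 88.85 [152.2  72.9]
top ledge 0.88 box in ledge frame [[-73.0, -129.8000030517578], [69.30000305175781, -130.60000610351562], [70.69999694824219, 130.8000030517578], [-71.5999984741211, 131.60000610351562]] ang 89.69 [261.4 142.2]
scene plate 0.65 box in ledge frame [[-21.700000762939453, -12.800000190734863], [-18.700000762939453, -165.6999969482422], [59.29999923706055, -164.1999969482422], [56.29999923706055, -11.300000190734863]] ang 1.1 [ 78.  152.9]
scene ledge 0.94 box in ledge frame [[-96.5999984741211, -130.3000030517578], [84.30000305175781, -131.39999389648438], [85.9000015258789, 141.3000030517578], [-95.0, 142.3000030517578]] ang 89.67 [272.7 180.9]
```

View pics/e_crop.png

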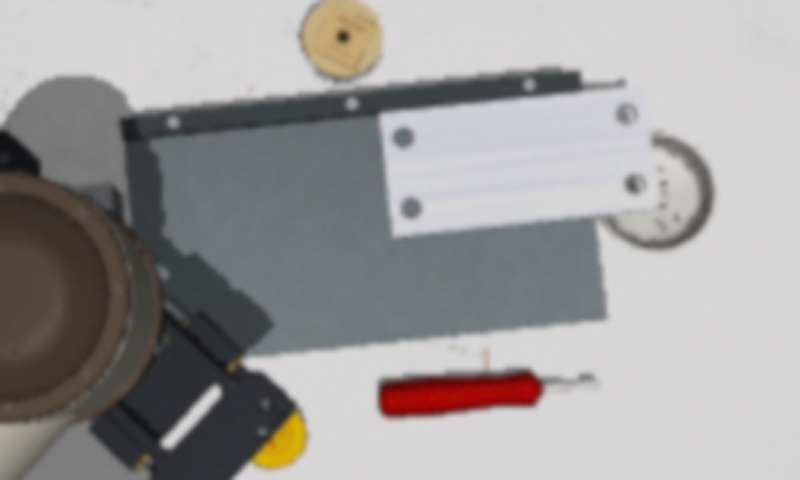

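The crop shows both end holes, at (626,113) and (635,184), clear of the ledge end near x=600, and the dish and screwdriver in place. The plate is perhaps 0.8° off the rail, so I'll press it in once more from the front with two fingers.

Emit:
drive_tool([
  [60, 5, -25, 0, 0, 0, 0.12],
  [60, 5, -30, 0, 0, 0, 0.12],
  [60, 5, -30, 0, 0, 0, 0.12],
  [60, 5, -30, 0, 0, 0, 0.12],
  [60, 5, -30, 0, 0, 0, 0.12],
])

```text
time_s: 12.08
tcp_pos: [0.4889, 0.121, 0.1457]
ee_rot: [[0.986, -0.169, -0.0], [-0.169, -0.986, -0.0], [-0.0, 0.0, -1.0]]
wrist_force: [1.1, 0.6, 0.2]
gripper_width: 0.594
gripper_force: 0.0
```

Emit:
drive_tool([
  [60, 2, -30, 0, 0, 0, 0.12],
  [60, 0, -30, 0, 0, 0, 0.12],
  [60, 0, -16, 0, 0, 0, 0.024],
  [60, 0, 0, -20, 0, 0, 0],
  [60, 0, 0, -20, 0, 0, 0],
])

```text
time_s: 12.5
tcp_pos: [0.4917, 0.0454, 0.1064]
ee_rot: [[0.996, 0.086, 0.003], [0.086, -0.996, 0.001], [0.004, -0.001, -1.0]]
wrist_force: [-0.0, -0.3, -1.1]
gripper_width: 0.6
gripper_force: 0.0
```

```bash
python3 -c "
from h import *
look(names=())"
```

```text
t 12.5 tcp [491.7  45.4 106.4] ledge [-45.8 -91. ] yaw x 4.9 w 0.599916624009287 j [ 24.  18. -28.   0. -44.  71.] F [-0.  -0.3 -1.1]
```

Emit:
drive_tool([
  [60, 0, 3, -20, 0, 0, 0.014],
  [60, 0, 0, -15, 0, 0, 0],
  [60, 0, 0, -7, 0, 0, 0],
  [60, 0, 0, 0, 0, 0, 0],
  [60, 0, 0, 0, 0, 0, 0],
])

```text
time_s: 12.92
tcp_pos: [0.4912, 0.0498, 0.0639]
ee_rot: [[0.995, 0.104, 0.0], [0.104, -0.995, -0.0], [-0.0, 0.0, -1.0]]
wrist_force: [0.5, 0.5, 0.8]
gripper_width: 0.596
gripper_force: 0.0
```

Emit:
drive_tool([
  [60, 5, 0.5, -3, 0, 0, 0],
  [60, 5, 0.5, 0, 0, 0, 0],
  [60, 4, 0.4, 0, 0, 0, 0],
  [60, 3, 0.3, 0, 0, 0, 0],
  [60, 0, 0, 0, 0, 0, 0],
])

```text
time_s: 13.33
tcp_pos: [0.5091, 0.0522, 0.0611]
ee_rot: [[0.994, 0.105, 0.002], [0.105, -0.994, 0.0], [0.002, -0.0, -1.0]]
wrist_force: [0.5, -0.5, 0.9]
gripper_width: 0.602
gripper_force: 0.0
```

Emit:
drive_tool([
  [60, 1, 0.1, 0, 0, 0, 0],
  [60, 1, 0.1, 0, 0, 0, 0],
  [60, 1, 0.1, 0, 0, 0, 0],
])

```text
time_s: 13.58
tcp_pos: [0.5108, 0.0522, 0.0608]
ee_rot: [[0.994, 0.105, -0.0], [0.105, -0.994, -0.0], [-0.0, 0.0, -1.0]]
wrist_force: [0.1, -1.4, -0.5]
gripper_width: 0.597
gripper_force: 0.0
```

Emit:
drive_tool([
  [60, 0.7, 0, 0, 0, 0, 0],
  [60, 0.7, 0.1, 0, 0, 0, 0],
])

```text
time_s: 13.75
tcp_pos: [0.5114, 0.052, 0.0605]
ee_rot: [[0.995, 0.104, -0.002], [0.104, -0.995, -0.001], [-0.002, 0.0, -1.0]]
wrist_force: [-4.1, 0.8, 2.0]
gripper_width: 0.598
gripper_force: 1.5
```

Emit:
drive_tool([
  [60, 0.7, 0.1, 0, 0, 0, 0],
  [60, 0.7, 0.1, 0, 0, 0, 0],
  [60, 0.5, 0, 0, 0, 0, 0],
])

```text
time_s: 14.0
tcp_pos: [0.5117, 0.0519, 0.0603]
ee_rot: [[0.995, 0.104, -0.006], [0.104, -0.995, -0.001], [-0.006, 0.001, -1.0]]
wrist_force: [-6.9, 1.5, 5.2]
gripper_width: 0.602
gripper_force: 3.5
```

Emit:
drive_tool([
  [60, 0.7, 0.1, 0, 0, 0, 0],
  [60, 0, 0, 0, 0, 0, 0],
])

```text
time_s: 14.17
tcp_pos: [0.5118, 0.0518, 0.0602]
ee_rot: [[0.995, 0.103, -0.007], [0.103, -0.995, -0.002], [-0.007, 0.001, -1.0]]
wrist_force: [-7.8, 1.3, 5.1]
gripper_width: 0.601
gripper_force: 3.7
```

Emit:
drive_tool([
  [60, -4, -0.4, 0, 0, 0, 0],
  [60, -8, -0.8, 0, 0, 0, 0],
  [60, -6, 0, 5, 0, 0, 0],
  [60, 0, 0, 35, 0, 0, 0],
  [60, -5, 0, 40, 0, 0, 0],
])

```text
time_s: 14.58
tcp_pos: [0.4905, 0.0508, 0.1399]
ee_rot: [[0.994, 0.105, -0.005], [0.105, -0.994, -0.002], [-0.005, 0.002, -1.0]]
wrist_force: [1.2, 0.4, 0.3]
gripper_width: 0.597
gripper_force: 0.0
```

Emit:
drive_tool([
  [60, -10, 38, 5, 0, 0, 0],
  [60, -10, 38, 5, 0, 0, 0],
  [60, -10, 38, 5, 0, 0, 0],
  [60, -10, 38, 0, 0, 0, 0],
  [60, 0, 38, 0, 0, 0, 0],
])

```text
time_s: 15.0
tcp_pos: [0.4502, 0.2428, 0.1571]
ee_rot: [[0.994, 0.106, 0.001], [0.106, -0.994, 0.002], [0.002, -0.002, -1.0]]
wrist_force: [1.3, -0.4, -0.5]
gripper_width: 0.604
gripper_force: 0.0
```

Run:
```python
from h import *
look(save='f')
a=cv2.imread('pics/f_top.png')[180:330,220:470]; cv2.imwrite('pics/f_crop.png',cv2.resize(a,None,fx=3.2,fy=3.2,interpolation=2))
c=capture('top')
for l in('screw_dish','flux_tin','screwdriver','solder_spool'):
    r=masks_of(l,c); print(l,r and np.round(r[0]['xy']))
# edge-based angle of plate sides from depth/brightness
```

```text
t 15.0 tcp [450.2 242.8 157.1] ledge [-68.  109.5] yaw x 6.1 w 0.6040344121532275 j [ 47.  16. -22.  -0. -52.  50.] F [ 1.3 -0.4 -0.5]
top plate 0.94 box in ledge frame [[-15.100000381469727, -164.10000610351562], [55.20000076293945, -164.39999389648438], [55.70000076293945, -14.399999618530273], [-14.600000381469727, -14.199999809265137]] ang 89.79 [150.   70.3]
top ledge 0.6 box in ledge frame [[-75.0999984741211, -130.10000610351562], [69.9000015258789, -132.39999389648438], [74.0999984741211, 129.8000030517578], [-70.80000305175781, 132.1999969482422]] ang 89.07 [262.3 145. ]
scene plate 0.69 box in ledge frame [[-23.100000381469727, -11.800000190734863], [-22.100000381469727, -165.89999389648438], [59.599998474121094, -165.3000030517578], [58.599998474121094, -11.199999809265137]] ang 0.38 [ 81.6 154.1]
scene ledge 0.66 box in ledge frame [[86.0, 15.899999618530273], [86.9000015258789, -24.700000762939453], [110.30000305175781, -24.200000762939453], [109.4000015258789, 16.399999618530273]] ang 1.23 [23.4 40.6]
screw_dish [433. 243.]
flux_tin [307. 318.]
screwdriver [363. 307.]
solder_spool [332. 192.]
```

View pics/f_crop.png

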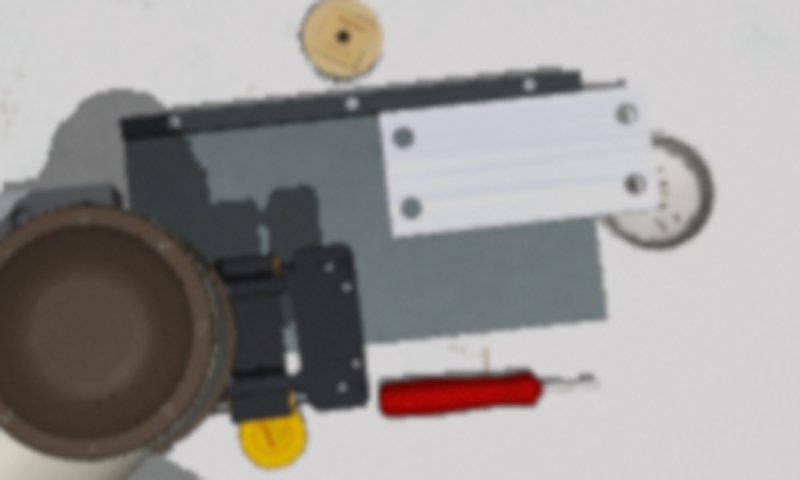

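The plate lies flat against the rail with about 34 mm of overhang. The far holes at (626,113) and (635,184) are clear of the ledge end near x=600, nothing else has moved, and the arm touches nothing.

```bash
python3 -c "
from station import finish_job
print(finish_job())"
```

```text
the job is handed in; nothing more can be done
None
```

The job is handed in: by the last camera check the plate lies flat against the rail, overhanging the open end by about 34 mm with both end holes clear, and the dish, tin, screwdriver and spool were not moved.

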